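# Seat the guard key in the yellow interlock switch

### The arm

A 6-joint arm with a two-finger parallel gripper is mounted at the origin on the work surface. World frame = base frame: x ahead of the robot, y to its left, z up, the work surface at z = 0. Lengths are in m, angles in rad, forces in N, time in s.
With the tool pointing down it reaches from about 0.425 to 0.925 m from the base axis. Payload 12.5 kg.
Tool frame: the origin (TCP) lies at the very end of the fingers, on their centre line; the grasp point (between the pads) lies grip_depth behind it (grip_depth is the distance from the TCP to the grasp point, in m); z points along the fingers, y is the line along which they close (so a half turn about z gives the same grasp; the last joint's range is limited). The gripper opens to 85 mm and grips with 20 to 120 N. Pads are 22 mm wide; open, the fingers measure 114 mm over their backs; the gripper's body (76 mm by 85 mm) begins 54 mm behind the grasp point. The pads swing forward as they close: fully open they stand 13 mm farther back than shut.
Start: joints at [-1.367, 0.491, 1.559, -0, 1.092, -0.106], TCP at [0.191, -0.595, 0.231] pointing down, gripper open.
Joint ranges: [-3.1, 3.1], [-0.84, 2.19], [0.05, 2.79], [-1.13, 4.28], [0.06, 2.93], [-2.69, 2.69]. Speed limits (rad/s): [2.22, 2.22, 2.79, 3.14, 3.14, 3.14].

### API

Orientations are given as a rotation vector (axis times angle).
In Python, from plant import move_to, servo_line, set_joints, move_gripper, wait, inverse_kinematics, read_camera, Unreachable, sign_off, search_frame, place_of, get_t, get_q, get_joint_velocities, get_effort, get_eef_pos, get_tcp_rot, get_ft_force, get_moment, get_finger_gap, get_grip_force, grip_depth gives the robot as it stands. The module is installed in compiled form; this text tells all that it offers. Calls block until the motion is done:
- move_to(position, orientation): joint-space move of the TCP to a pose.
- servo_line(position, attitude=None, rate=0.15): straight line of the TCP; attitude=None keeps the orientation; rate is the mean speed in m/s.
- set_joints(angles): joint-space move.
- move_gripper(opening, squeeze=None): opening from 0.0 (shut) to 1.0 (fully open); squeeze is the grip in N (None keeps the last); returns when the fingers have stopped.
- wait(seconds).
- inverse_kinematics(position, orientation): joint angles nearest the present ones, or None.
- read_camera(name): name is "side" or "top" or "wrist"; returns a dict with "image" (384x512x3 uint8, blue, green, red), "range_z" (384x512 float32, m along the optical axis (not along the pixel's ray), 0 where there is no reading), "mtx" (3x3 intrinsics, pixels), "world_to_cam" (4x4, takes a point from world to camera coordinates); the wrist camera has in their place "hand_eye" (4x4, takes a point from camera to tool coordinates, whose origin is the TCP and whose axes are the flange's). Camera axes: x right, y up, looking along -z (the intrinsics and any distortion apply to the point x, -y, -z); pixel columns grow to the right and rows downward; lengths in m; the calibration is good to about 2 mm. A picture is of the moment at which its call begins: read the wrist's pose just before it.
A pose or a line that the arm cannot do raises Unreachable and nothing moves.
- sign_off(): hands the job in; it is judged then, once.
Trained networks look in a picture, given as the dict that the camera call returned (one of the last four; its "shot" number tells which), for a name from the list of things; names that differ only in an ending like _2 or _b are one class to them, and where a whole thing is asked for, a point or a joint stands for the part that bears it (a point fixed in the world has none). Each returns a list of dicts, best first, with "confidence" (0 to 1); they miss things now and then, are a little off and sometimes report something else, mostly with a low value. They report only what shows in the picture. A call takes as long as a camera call. They do not tell look-alikes from the thing itself.
- search_frame(picture, target): "xy" ([column, row] in pixels, amid what is visible of it).
- place_of(picture, target): "xy" ([column, row] in pixels: a listed point, or the origin of a listed thing).
Readings, each from a call of its own:
- get_t(): time.
- get_q(): joint angles.
- get_joint_velocities(): joint speeds.
- get_effort(): joint torques, N m.
- get_eef_pos(): TCP position.
- get_tcp_rot(): TCP orientation.
- get_ft_force(): force on the tool from outside, world axes, zero at the start.
- get_moment(): the same for the moment, N m.
- get_finger_gap(): opening from 0.0 (shut) to 1.0 (fully open).
- get_grip_force(): force on a finger pad.
Only numpy, scipy, OpenCV 4.12 (cv2) and the standard library are available. Lean on these libraries where they do the work, as an engineer would, in place of code of your own. Each camera call takes 0.05 s, during which the arm holds its last target. There are 200 camera calls.

### The job

Take the red-handled guard key out of its aluminium stand and put its flat steel tongue straight down into the slot of the yellow interlock switch, not the blue one. Keep hold of it until it is fully home, with its collar plate lying flat on the top of the switch, then let go and leave it there; do not push the white dish about.

Things in the scene. Friction and masses are not known exactly. Their poses are not given: they have to be found in the camera images.
- guard_key: loose key, about 150 g, upright, tongue down in a fixed aluminium stand (56 x 76 x 60 mm high, 4 mm play). Origin: middle of the tongue's lower end, z up; 15 mm above the slab at the start; lift 45 mm to clear. Steel tongue 6 (its x) x 24 (y), z 0 to 45 mm; collar plate 44 x 64, z 45 to 51, rests on the stand; red handle 24 (x) x 40 (y), z 51 to 101. Fits either way round
- switch_yellow: fixed switch block, yellow top, grey base: 60 (its x) x 84 (y) x 70 mm high; origin centre of underside, z up. Vertical slot in the middle of the top, long side along y: black lead-in mouth 30 x 50 mm narrows within 18 mm to 14 (x) x 34 (y); floor 50 mm below the top. The one to use: key fully home = collar on the top, key's origin 25 mm above this origin
- switch_blue: fixed switch block, blue top, grey base: 60 (its x) x 84 (y) x 70 mm high; origin centre of underside, z up. Vertical slot in the middle of the top, long side along y: black lead-in mouth 30 x 50 mm narrows within 18 mm to 14 (x) x 34 (y); floor 50 mm below the top. Not the one to use
- dish: loose white ceramic evaporating dish, 90 mm across the rim, 36 mm high, 120 g, farther from the robot than the switches. Origin: centre of its underside. To be left where it is
Not all that is in view belongs to the job. Several things look just like the switch_yellow: the one meant starts farthest to the robot's left. What is shaped like the guard_key but black or purple is not meant.

How it is judged:
By the outcome, as a careful person would: the job done as asked, in the order asked, and still so for the second after the job is handed in, with the robot touching nothing.
It also fails if it takes over 38 s, if anything falls off the work surface, if the arm or the gripper's body presses on something with over 40 N, if the wrist force passes 120 N, or if a joint passes its speed limit or range.

## Working session

There is one attempt and no reset: what is moved stays moved. The work goes in short steps, each a Python script; the robot and the scene stay as the last script left them, time stands still between calls to the robot, and variables do not carry over. Pictures are saved under pics/ and viewed, at most 10 in all, crops included, and the job is handed in when it is done.

```bash
mkdir -p pics; cat > h.py <<'E'
import numpy as np, cv2
from plant import *
from scipy.spatial.transform import Rotation as R
def w2c(p):
    return np.array(p["world_to_cam"])
def cloud(p, T=None):
    """world points HxWx3 ; T = tool pose 4x4 for wrist"""
    d=p["range_z"]; K=np.array(p["mtx"]); h,w=d.shape
    u,v=np.meshgrid(np.arange(w),np.arange(h))
    P=np.stack([(u-K[0,2])/K[0,0]*d,-(v-K[1,2])/K[1,1]*d,-d,np.ones_like(d)],-1)
    M=np.linalg.inv(w2c(p)) if T is None else T@np.array(p["hand_eye"])
    W=(P@M.T)[...,:3]; W[d<=0]=np.nan
    return W
def tool():
    T=np.eye(4); T[:3,:3]=R.from_rotvec(get_tcp_rot()).as_matrix(); T[:3,3]=get_eef_pos(); return T
E
python3 - <<'E'
from h import *
print(grip_depth,get_tcp_rot(),get_t())
ims=[]
for n in("top","side"):
    p=read_camera(n); W=cloud(p); ims.append(p["image"])
    np.savez(n+".npz",W=W,im=p["image"]); print(n,[k for k in p], p["mtx"])
    for t in("guard_key","switch_yellow","switch_blue","dish"):
        for r in search_frame(p,t):
            c,q=map(int,np.round(r["xy"])); print(n,t,[c,q],round(r["confidence"],2),np.round(W[min(q,383),min(c,511)],3))
    cv2.imwrite(f"pics/{n}0.png",p["image"])
E
```

```text
0.0187 [-3.10286664e+00 -4.84476817e-01  1.04776347e-04] 0.0
top ['image', 'range_z', 'mtx', 'world_to_cam', 'shot'] [[431.2559276    0.         256.96231416]
 [  0.         431.2559276  185.60224091]
 [  0.           0.           1.        ]]
top guard_key [312, 204] 0.96 [ 0.594 -0.086  0.1  ]
top guard_key [250, 206] 0.92 [0.581 0.017 0.115]
top switch_yellow [143, 211] 0.94 [0.58  0.218 0.02 ]
top switch_yellow [211, 109] 0.78 [0.791 0.109 0.025]
top switch_yellow [197, 293] 0.66 [0.439 0.104 0.016]
top switch_blue [396, 262] 0.73 [ 0.514 -0.25   0.019]
top dish [284, 111] 0.86 [ 0.805 -0.036  0.004]
side ['image', 'range_z', 'mtx', 'world_to_cam', 'shot'] [[409.2528619    0.         255.49158904]
 [  0.         409.2528619  190.92945529]
 [  0.           0.           1.        ]]
side guard_key [284, 154] 0.97 [ 0.593 -0.084  0.085]
side guard_key [315, 201] 0.91 [ 0.474 -0.023  0.089]
side guard_key [251, 193] 0.67 [0.58  0.037 0.084]
side switch_yellow [294, 272] 0.95 [0.422 0.112 0.07 ]
side switch_yellow [192, 274] 0.88 [0.554 0.226 0.07 ]
side switch_yellow [160, 178] 0.64 [0.752 0.117 0.07 ]
side switch_blue [357, 142] 0.8 [ 0.511 -0.257  0.037]
side dish [201, 144] 0.96 [ 0.803 -0.044  0.006]
```

View pics/top0.png

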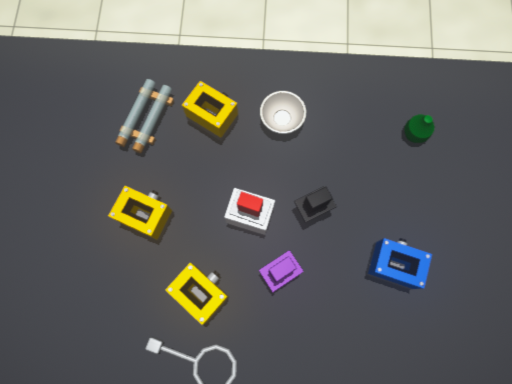

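View pics/side0.png

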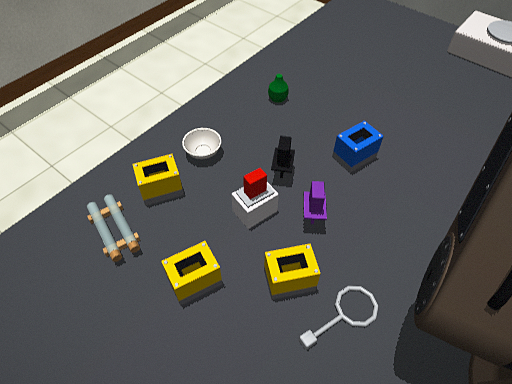

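The red key is the handle at top (250,206). Its look-alikes are the black key (315,203) and the purple key (281,271), so neither of those.
The yellow blocks are at (140,212), (210,108) and (197,293). The farthest left (largest y) is (140,212), so that is the target. Blue is at (401,263), the dish at (283,113).

```bash
cat >> h.py <<'E'
def fit(W,mask,zlo,zhi,c=None,r=0.08):
    m=mask&(W[...,2]>zlo)&(W[...,2]<zhi)
    if c is not None: m&=np.hypot(W[...,0]-c[0],W[...,1]-c[1])<r
    P=W[m]; (x,y),(a,b),th=cv2.minAreaRect((P[:,:2]*1000).astype(np.float32))
    # yaw of the LONG side (thing's y) 
    ang=th if a>b else th+90
    return np.array([x,y])/1000,(max(a,b),min(a,b)),(ang+90)%180-90,np.median(P[:,2]),len(P)
def red(im):
    b,g,r=[im[...,i].astype(int) for i in range(3)]; return (r>90)&(g<r*.4)&(b<r*.4)
def yel(im):
    b,g,r=[im[...,i].astype(int) for i in range(3)]; return (r>90)&(g>.6*r)&(b<r*.4)
E
python3 - <<'E'
from h import *
for n in("top","side"):
    z=np.load(n+".npz"); W,im=z["W"],z["im"]
    print(n,"red",fit(W,red(im),.108,.125)); 
    print(n,"yel",fit(W,yel(im),.062,.078,(.575,.215)))
im=np.load("top.npz")["im"][150:270,80:330]; cv2.imwrite("pics/crop.png",cv2.resize(im,None,fx=3,fy=3,interpolation=cv2.INTER_CUBIC))
E
```

```text
top red (array([0.58833459, 0.0185498 ]), (37.82524871826172, 22.552783966064453), 74.03324890136719, np.float64(0.11508855200615342), 306)
top yel (array([0.57262354, 0.21542151]), (85.38916015625, 60.231266021728516), 68.841552734375, np.float64(0.0692296795141456), 1208)
side red (array([0.58687689, 0.01902141]), (38.74710464477539, 23.880619049072266), 73.38381958007812, np.float64(0.11602258633978679), 219)
side yel (array([0.56968726, 0.21421571]), (83.66667938232422, 61.60962677001953), 68.74088287353516, np.float64(0.07019839483963908), 1115)
```

View pics/crop.png

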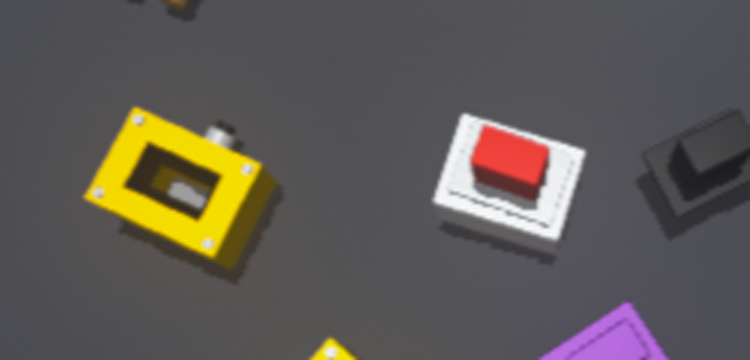

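The crop shows the yellow block at (180,180), with an open black slot, and the red key on its stand at (510,160). Top and side agree within 3 mm and the sizes and heights match. Next, hover over each and refine with the wrist camera.

```bash
cat >> h.py <<'E'
def down(yaw):
    "tool z down, tool y along world angle yaw (deg); half turn chosen by least joint motion"
    best=None
    a=np.radians(yaw); y=np.array([np.cos(a),np.sin(a),0]); z=np.array([0,0,-1.])
    return R.from_matrix(np.stack([np.cross(y,z),y,z],1)).as_rotvec()
def orient(pos,yaw):
    q0=np.array(get_q()); c=[]
    for k in(yaw,yaw+180):
        q=inverse_kinematics(pos,down(k))
        if q is not None: c.append((abs(np.array(q)[5]),k))
    return down(min(c)[1]),min(c)
E
python3 - <<'E'
from h import *
for nm,c,yaw,f,zl,zh in(("yel",(.571,.2148),-21.2,yel,.062,.078),("red",(.5876,.0188),-16.3,red,.108,.125)):
    pos=[c[0],c[1],.28]; o,i=orient(pos,yaw); print(i)
    move_to(pos,o); T=tool(); p=read_camera("wrist"); W=cloud(p,T)
    cv2.imwrite(f"pics/w_{nm}.png",p["image"])
    try: print(nm,fit(W,f(p["image"]),zl,zh,c))
    except Exception as e: print(e)
    print(get_eef_pos(),get_t())
E
```

```text
(np.float64(0.6215841064900145), -21.2)
yel (array([0.57333673, 0.21407643]), (84.39210510253906, 59.86369705200195), 68.9682388305664, np.float64(0.07010708456078035), 3226)
[0.57123102 0.21422035 0.27993685] 3.6917
(np.float64(0.20414246582308238), -16.3)
red (array([0.59065564, 0.01903678]), (38.66236114501953, 21.87783432006836), 73.29188537597656, np.float64(0.11613279414116892), 1040)
[0.58763793 0.01994034 0.28003355] 4.55
```

View pics/w_red.png

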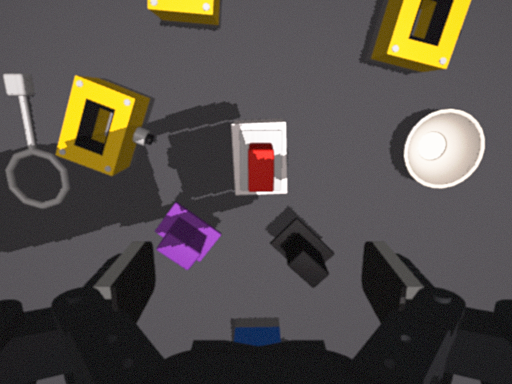

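The red handle sits at (261,167) in its stand, midway between the fingers. The wrist estimate agrees within about 2 mm. Now the grasp.

```bash
python3 - <<'E'
from h import *
o=down(-16.4)
servo_line([.589,.0188,.16],o,rate=.15); servo_line([.589,.0188,.075],rate=.08)
print(get_ft_force(),get_eef_pos())
move_gripper(0.0,60); print("gap",get_finger_gap(),get_grip_force(),get_ft_force(),get_eef_pos())
servo_line([.589,.0188,.095],rate=.04); print(get_ft_force())
servo_line([.589,.0188,.19],rate=.12); print(get_ft_force(),get_finger_gap(),get_eef_pos(),get_t())
p=read_camera("side"); W=cloud(p); print(fit(W,red(p["image"]),.1,.3))
T=tool(); w=read_camera("wrist"); cv2.imwrite("pics/lift.png",np.hstack([p["image"][60:330,100:400],w["image"][60:330,100:400]]))
E
```

```text
[0.25870618 0.77806436 0.66911566] [0.58925166 0.01877888 0.07549479]
gap 0.2749151291357427 59.23075318336487 [-0.275302   -0.00358622  3.18271543] [0.58918004 0.01879087 0.07524862]
[ 0.74140162 -0.49626865 -0.8024368 ]
[-0.05087943  0.31114811 -0.72632895] 0.2745589057876207 [0.58866454 0.01882212 0.18930011] 8.8917
(array([0.58282617, 0.02034532]), (42.69758987426758, 25.508909225463867), 57.356693267822266, np.float64(0.22991446741885918), 113)
```

View pics/lift.png

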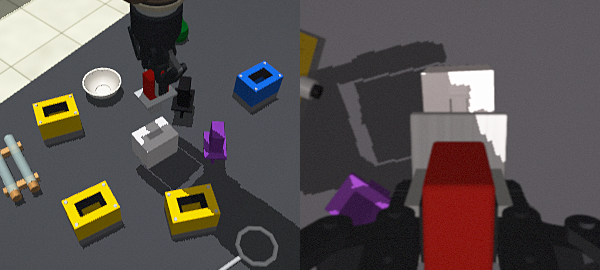

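The key is held upright and clear of the stand, with the red handle centred between the pads. Before inserting, I'll measure how the collar sits in the hand.

```bash
python3 - <<'E'
from h import *
T=tool(); p=read_camera("wrist"); W=cloud(p,np.eye(4)); im=p["image"].astype(int)
s=im.max(-1)-im.min(-1); m=(s<30)&(im.min(-1)>60)&(W[...,2]<.03)&(W[...,2]>-.01)&(abs(W[...,1])<.035)
P=W[m]; print(len(P),np.percentile(P,[0,1,5,50,95,99,100],axis=0).round(4))
zc=np.median(P[:,2]); A=P[abs(P[:,2]-zc)<.006]
X=np.c_[A[:,:2],np.ones(len(A))]; k=np.linalg.lstsq(X,A[:,2],rcond=None)[0]; print("slopes deg",np.degrees(k[:2]),k[2])
print(A[:,:2].min(0),A[:,:2].max(0), np.percentile(A[:,:2],[2,98],axis=0))
r=W[red(p["image"])&(W[...,2]<-.01)&(abs(W[...,1])<.03)]; print("red",len(r),np.percentile(r,[1,50,99],axis=0).round(4))
E
```

```text
4000 [[ 0.0016 -0.0215 -0.01  ]
 [ 0.0054 -0.021  -0.008 ]
 [ 0.0081 -0.0197  0.0077]
 [ 0.0231  0.0008  0.0091]
 [ 0.0316  0.021   0.0105]
 [ 0.0319  0.0222  0.0129]
 [ 0.0321  0.0253  0.0148]]
slopes deg [1.50280469 0.10620583] 0.008609140905485946
[ 0.00156701 -0.02146098] [0.03214813 0.0226991 ] [[ 0.00617732 -0.02064606]
 [ 0.03177746  0.02193398]]
red 7861 [[-0.0167 -0.011  -0.0422]
 [ 0.0055  0.0004 -0.0408]
 [ 0.0201  0.0118 -0.0135]]
```

The key is centred in the hand (collar front edge at 32 mm, as it should be) and nearly level. Next I'll carry it over and insert, watching the force.

```bash
python3 - <<'E'
from h import *
x,y=.572,.2145; o=down(-21.1)
servo_line([x,y,.19],o,rate=.15); servo_line([x,y,.15],rate=.1)
for z in list(np.arange(.142,.092,-.008))+[.092,.0895,.0875,.086,.085,.084,.083]:
    servo_line([x,y,z],rate=.05); f=np.array(get_ft_force()); print(round(z,4),np.round(get_eef_pos(),4),f.round(1),np.round(get_moment(),2))
    if np.linalg.norm(f)>12: break
print(get_finger_gap(),get_t())
p=read_camera("side"); cv2.imwrite("pics/ins.png",cv2.resize(p["image"][180:330,120:320],None,fx=3,fy=3))
E
```

```text
0.142 [0.5719 0.2145 0.1419] [-0.6  0.1 -1.2] [ 0.01 -0.02  0.02]
0.134 [0.5719 0.2145 0.1336] [ 0.6 -0.2 -1.9] [-0.    0.04 -0.03]
0.126 [0.5718 0.2144 0.1256] [-0.1  1.  -1.7] [ 0.01 -0.01  0.01]
0.118 [0.5718 0.2144 0.1176] [ 1.  -0.2 -0.4] [ 0.02 -0.   -0.02]
0.11 [0.5718 0.2145 0.1096] [-0.8  0.3 -0.7] [ 0.02  0.03 -0.01]
0.102 [0.5718 0.2144 0.1016] [-0.1  0.8 -1.5] [-0.02  0.03  0.01]
0.094 [0.5718 0.2144 0.0936] [ 1.   0.  -1.7] [ 0.01  0.01 -0.09]
0.092 [0.572  0.2145 0.092 ] [ 0.7 -0.3 -1. ] [ 0.06 -0.06  0.06]
0.0895 [0.5719 0.2145 0.0894] [-0.2  0.9 -1. ] [ 0.   -0.02 -0.04]
0.0875 [0.5719 0.2145 0.0874] [ 0.1  0.2 -1.4] [-0.    0.01 -0.02]
0.086 [0.572  0.2145 0.0859] [ 0.  -0.4 -1.1] [0.03 0.02 0.02]
0.085 [0.5721 0.2146 0.0853] [-0.4  0.   2.7] [-0.04  0.07  0.04]
0.084 [0.5721 0.2145 0.0852] [-4.4 -1.1 13.7] [-0.2   0.77  0.01]
0.27520870960057436 14.7083
```

View pics/ins.png

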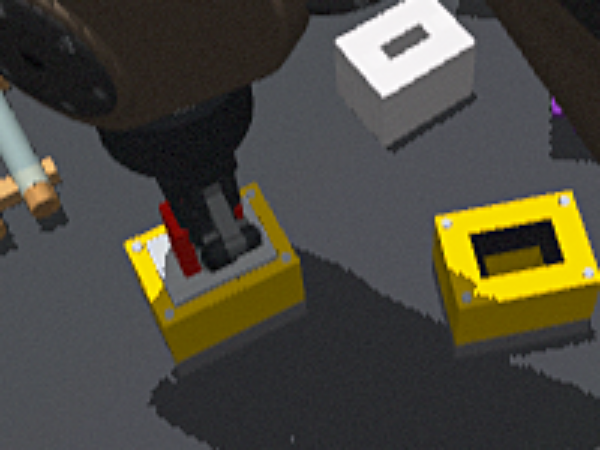

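The collar lies on the yellow top at about (210,260), and contact came at the predicted height of 0.085. I'll ease off the load, release, retreat straight up and check.

```bash
python3 - <<'E'
from h import *
servo_line([.572,.2145,.085],rate=.05); print(get_ft_force())
move_gripper(0.8); print(get_finger_gap(),get_ft_force())
servo_line([.572,.2145,.19],rate=.12); servo_line([.50,.05,.30],rate=.25)
p=read_camera("side"); W=cloud(p); print("red",fit(W,red(p["image"]),.115,.14)); print(get_t())
p2=read_camera("top"); W=cloud(p2); print("red",fit(W,red(p2["image"]),.115,.14))
im=p2["image"].astype(int); m=(im.max(-1)-im.min(-1)<40)&(im.min(-1)>60); m&=(np.hypot(W[...,0]-.572,W[...,1]-.2145)<.036)&(W[...,2]>.05)&(W[...,2]<.1)
P=W[m]; k=np.linalg.lstsq(np.c_[P[:,:2]-[.572,.2145],np.ones(len(P))],P[:,2],rcond=None)[0]; print("collar",len(P),np.median(P[:,2]),np.degrees(k[:2]))
cv2.imwrite("pics/end.png",np.hstack([cv2.resize(p["image"][180:330,120:270],(400,400)),cv2.resize(p2["image"][130:280,80:230],(400,400))]))
for r in search_frame(p2,"dish"): print(r)
E
```

```text
[-0.66126629 -0.01760236  6.1677387 ]
0.7963536937553449 [-0.24449129  0.0926572   0.2438278 ]
red (array([0.56910175, 0.21459102]), (38.91720199584961, 24.213294982910156), 66.76644897460938, np.float64(0.12592740077095455), 324)
17.575
red (array([0., 0.]), (0.0, 0.0), -90.0, np.float64(nan), 0)
collar 0 nan [0. 0.]
{'xy': [289.5, 104.9], 'confidence': 0.86}
  return _methods._mean(a, axis=axis, dtype=dtype,
  ret = ret.dtype.type(ret / rcount)
```

View pics/end.png

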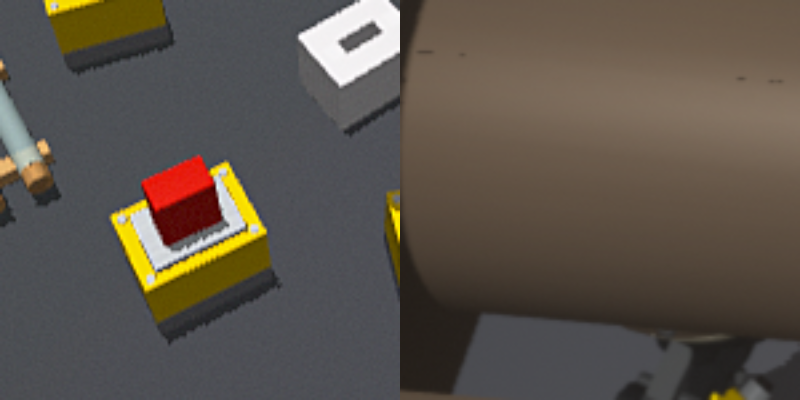

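The side view shows the key seated upright. Its collar lies flat on the yellow top at about (190,225) and the handle top is at 0.126 m, exactly home. The arm blocks the top view, but it is clear of everything.

```bash
python3 -c "
from plant import *
print(sign_off(),get_t())"
```

```text
the job is handed in; nothing more can be done
the job is handed in; nothing more can be done
```

The red-handled key is fully home in the leftmost yellow switch with its collar flat on top, released with the arm clear and the dish left alone; handed in after about 18 s of the 38 s allowed.

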